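Right the fallen spray tin and hold the lane gate open

TASK

One spray tin has fallen over in the dispensing lane on the shop counter: stand it upright on the lane floor between the lips, cap up, in the space where it lies, and let go of it, leaving the other two tins standing where they are and the gate shut meanwhile. Then press the black round pad at the end of the lane 25 mm down with the fingers, so that the spring gate sinks below the lane floor and a colleague can draw the tins out, and keep holding it there: the program finishes while still holding the pad down. Leave the other things on the counter alone.

Things in the scene. Friction and masses are not known exactly. Their poses are not given: they have to be found in the camera images.
- lane: low aluminium lane fixed to the counter, 100 mm wide (x), 360 long (y), floor 45 mm above the counter; lips 5 mm high run along it, 66 mm apart; a stop 18 mm above the floor at y = +174 mm; gate and pad at the -y end, to y = -254 mm. Origin at its centre at counter level. Tins at y about -135, 0, +135 mm; which one has fallen varies
- tin_fallen: spray tin, three alike: metal body 50 mm across, 80 mm tall, then a grey cap 36 mm across, 28 mm tall; 115 mm tall in all, 100 to 210 g. Origin on its axis at half height; z points from foot to cap, cap's middle at z = +43.5 mm. This one lies on its side along the lane, the cap towards the +y end (away from the gate), its axis 25 mm above the lane floor
- tin_b: spray tin, three alike: metal body 50 mm across, 80 mm tall, then a grey cap 36 mm across, 28 mm tall; 115 mm tall in all, 100 to 210 g. Origin on its axis at half height; z points from foot to cap, cap's middle at z = +43.5 mm. Stands upright in the lane
- tin_c: spray tin, three alike: metal body 50 mm across, 80 mm tall, then a grey cap 36 mm across, 28 mm tall; 115 mm tall in all, 100 to 210 g. Origin on its axis at half height; z points from foot to cap, cap's middle at z = +43.5 mm. Stands upright in the lane
- pad_top (a point): centre of the top face of the black round push pad, 48 mm across and 12 mm thick, on a steel stem, fixed to the gate and moving with it. It is 115 mm above the counter when the gate is shut, at y = -223 mm of the lane
- gate (a joint): downward travel of gate and pad together, m: 0 = shut (gate bar, 64 mm wide, at y = -186 mm of the lane, stands 18 mm above the lane floor), 0.025 = pressed 25 mm, 0.038 = bottom stop. A spring returns it: pressing takes about 3 N to start, rising 0.35 N per mm, about 12 N at 25 mm
- carton: bystander: blue carton standing on the counter beyond the lane, 35 x 55 x 100 mm, origin under its centre
- card_terminal: bystander: black card terminal lying on the robot's left, beside the lane's +y end, 80 x 170 x 48 mm, origin under its centre
- tape_roll: bystander: roll of tape lying flat on the robot's right, 90 mm across, 25 mm high, origin under its centre
Not all that is in view belongs to the job. What is shaped like the tin_fallen but yellow is not meant.

How it is judged (in metres and radians):
On the way:
1. the fallen tin stands upright on the lane floor, let go of, with the gate still shut (angle between tin_fallen's own z axis and vertical below 0.08 rad and x of tin_fallen in the frame of lane between -0.014 and 0.014 m and y of tin_fallen in the frame of lane between -0.165 and 0.16 m and z of tin_fallen in the frame of lane between 0.098 and 0.107 m and linear speed of tin_fallen below 0.03 m/s and contact force between tin_fallen and the arm below 0.1 N and contact force between tin_fallen and the fingers below 0.1 N and value of joint gate below 0.005 m and distance of tin_fallen from where it was at the start of the episode below 0.095 m), for 0.2 s.
At the end, for the whole second after the job is handed in: all tins upright (0.08 rad), the righted one at rest on the lane floor, within 14 mm of its middle line, between stop and gate, within 95 mm of where it lay, the others 30 mm of theirs; gate travel steady at 20 to 30 mm, the fingers pressing the pad with over 4 N (angle between each of tin_fallen, tin_b, tin_c's own z axis and vertical below 0.08 rad and x of tin_fallen in the frame of lane between -0.014 and 0.014 m and y of tin_fallen in the frame of lane between -0.165 and 0.16 m and z of tin_fallen in the frame of lane between 0.098 and 0.107 m and linear speed of tin_fallen below 0.03 m/s and distance of each of tin_b, tin_c from where it was at the start of the episode below 0.03 m and contact force between tin_fallen and the fingers below 0.1 N and value of joint gate between 0.02 and 0.03 m and velocity of joint gate between -0.02 and 0.02 m/s and contact force between gate and the fingers above 4 N and distance of tin_fallen from where it was at the start of the episode below 0.095 m); the arm keeps its last pose, push and grip.
It fails at once if the gate is opened while the fallen tin is not upright (value of joint gate above 0.01 m and angle between tin_fallen's own z axis and vertical above 0.3 rad).
It fails at once if a standing tin is tipped or shifted by more than 30 mm (distance of any of tin_b, tin_c from where it was at the start of the episode above 0.03 m or angle between any of tin_b, tin_c's own z axis and vertical above 0.4 rad).
It fails at once if a bystander is moved by more than 30 mm (distance of any of carton, card_terminal, tape_roll from where it was at the start of the episode above 0.03 m).
It also fails if it takes over 48 s, if anything falls off the work surface, if the arm or the gripper's body presses on something with over 40 N, if the wrist force passes 120 N, or if a joint passes its speed limit or range.

ROBOT

A 6-joint arm with a two-finger parallel gripper is mounted at the origin on the work surface. World frame = base frame: x ahead of the robot, y to its left, z up, the work surface at z = 0. Lengths are in mm, angles in rad, forces in N, time in s.
With the tool pointing down it reaches from about 375 to 750 mm from the base axis. Payload 9 kg.
Tool frame: the origin (TCP) lies between the finger pads; the fingertips stand tips_ahead ahead of it and the grasp point (between the pads) lies 5 mm behind it (tips_ahead is the distance from the TCP to the fingertips, in mm); z points along the fingers, y is the line along which they close (so a half turn about z gives the same grasp; the last joint's range is limited). The gripper opens to 85 mm and grips with 20 to 120 N. Pads are 22 mm wide; open, the fingers measure 114 mm over their backs; the gripper's body (76 mm by 85 mm) begins 54 mm behind the grasp point. The pads swing forward as they close: fully open they stand 13 mm farther back than shut.
Start: joints at [-1.355, 0.104, 0.097, 1.564, 0, 1.353], TCP at [252.206, -544.451, 245.331] pointing down, gripper open.
Joint ranges: [-2.99, 2.99], [-0.84, 1.86], [-1.1, 1.16], [-1.84, 2.11], [-1.51, 1.56], [-3.14, 3.14]. Speed limits (rad/s): [2.22, 2.22, 2.57, 3.14, 3.14, 3.14].

INTERFACE

Orientations are given as a unit quaternion [w, x, y, z].
In Python, from station import * gives the robot as it stands.
- The arm moves only by the tool arm_command, never from a script. Its argument "commands" is a list of rows, each a list of 7 numbers: the turn, a rotation vector about the tool's x, y, z in units of 60 degrees (1.0 is 60 degrees), then the shift along the tool's x, y, z in units of 500 mm (1.0 is 500 mm), then the opening, from -1 (shut) to 1 (fully open). In form: [[rx, ry, rz, x, y, z, jaw], ...]. A call has 1 to 5 rows; each row shifts and turns the commanded pose from where the row before left it, along the tool's axes as they then stand; what a row does not reach is not made up. A row lasts 1/8 s, in which the tool goes at most 62.5 mm and 10.7 degrees, less where a joint would pass 70% of its speed; a pose out of reach is approached as far as the arm can. A call with a number of a shift or a turn outside -1 to 1 is refused whole. A call with a gripper value outside its range is refused whole. The fingers move at their own pace and stop on an object; "grip_force" is the grip in N (left out, the last holds). Time passes only in rows, so rows that do not move let the fingers close. It gives the time, the measured TCP pose, the force, the opening and the grip force at its end, in the units of the state.
- get_state(): the state, without advancing time (a new reading comes with each control period).
- grab_frame(name): name is "scene" or "top" or "wrist"; returns the picture (480x640x3 uint8, red, green, blue); there is no depth.
- get_calibration(name): a dict with "fovy" (degrees; the focal length in pixels is half the picture's height over the tangent of half this angle, whatever the lens; pixels are square), "cx", "cy" (the principal point, pixels), "camera_from_world" (4x4, takes a point from world to camera coordinates). Camera axes: x right, y down, z forward; pixel columns grow to the right and rows downward; lengths in mm; the calibration is good to about 2 mm. A picture is of the moment at which its call begins: read the wrist's pose just before it. get_calibration takes no time and is no camera call; for the wrist camera it gives the pose at the moment of the call.
- finish_job(): hands the job in; it is judged then, once.
The state is a dict: "time": time; "joints": joint angles; "dq": joint speeds; "joint_torque": joint torques, N m; "tool_pos": TCP position; "orientation": TCP orientation; "wrist_force": force on the tool from outside, world axes, zero at the start; "moment": the same for the moment, N m; "grip_width": finger opening in mm; "gripper_force": force on a finger pad.
Only numpy, scipy, OpenCV 4.12 (cv2) and the standard library are available. Lean on these libraries where they do the work, as an engineer would, in place of code of your own. Each camera call takes 0.05 s, during which the arm holds its last target. There are 200 camera calls.

## Working session

There is one attempt and no reset: what is moved stays moved. The work goes in short steps, Python scripts to look and compute and a tool call to move; the robot and the scene stay as the last step left them, time stands still between calls to the robot, and variables do not carry over. Pictures are saved under pics/ and viewed, at most 10 in all, crops included, and the job is handed in when it is done.

Besides the shell and the picture viewer there is one more tool, called after "Emit:" as a command line: name --pt "numbers of a row" for each row, then --argument value for the rest. arm_command: Moves the arm, as the interface text tells. Its arguments: {"type":"object","properties":{"commands":{"type":"array","items":{"type":"array","items":{"type":"number","minimum":-1,"maximum":1}}},"grip_force":{"type":"number"}},"required":["commands"]}

```bash
mkdir -p pics; ls
python3 - <<'E'
from station import *
import cv2
print(get_state())
for n in("scene","top"):
    cv2.imwrite(f"pics/{n}1.png",grab_frame(n)[:,:,::-1]); print(n,get_calibration(n))
E
```

```text
pics
{'time': 0.0, 'joints': array([-1.35470076e+00,  1.04694301e-01,  9.65036874e-02,  1.56391523e+00,
       -2.83684424e-05,  1.35311823e+00]), 'dq': array([ 5.36410285e-04,  6.09607867e-05,  4.14166710e-04,  1.29777136e-03,
       -2.16033626e-05, -4.81886615e-04]), 'joint_torque': array([ 3.51950854e-03, -5.56927407e+01,  5.03651690e+01,  1.68426504e-02,
       -5.06632787e-04,  3.87863821e-06]), 'tool_pos': array([ 252.12380067, -544.11628038,  244.54418976]), 'orientation': array([-6.54768833e-04,  9.76571893e-01,  2.15190399e-01, -1.36661276e-05]), 'wrist_force': array([ 0.19073916, -0.51619272, -1.10833255]), 'moment': array([ 0.00700536,  0.00608614, -0.03883419]), 'gripper_force': 0.0, 'grip_width': 85.37448500403062}
scene {'fovy': 53.27038650798679, 'cx': 321.1015498023869, 'cy': 238.5313584356345, 'camera_from_world': array([[-6.76987304e-01,  7.35762559e-01,  1.84837126e-02,
         4.07718327e+02],
       [ 4.00939308e-01,  3.89738575e-01, -8.29066652e-01,
        -1.45574920e+02],
       [-6.17200017e-01, -5.53856751e-01, -5.58844199e-01,
         1.48331704e+03],
       [ 0.00000000e+00,  0.00000000e+00,  0.00000000e+00,
         1.00000000e+00]])}
top {'fovy': 46.97744367663314, 'cx': 317.16388762656277, 'cy': 244.33423644274234, 'camera_from_world': array([[-2.48871007e-02, -9.99647404e-01,  9.25740554e-03,
        -2.79206892e+01],
       [-9.91558132e-01,  2.35048397e-02, -1.27514676e-01,
         5.63635926e+02],
       [ 1.27252121e-01, -1.23527263e-02, -9.91793480e-01,
         1.14920272e+03],
       [ 0.00000000e+00,  0.00000000e+00,  0.00000000e+00,
         1.00000000e+00]])}
```

View pics/top1.png

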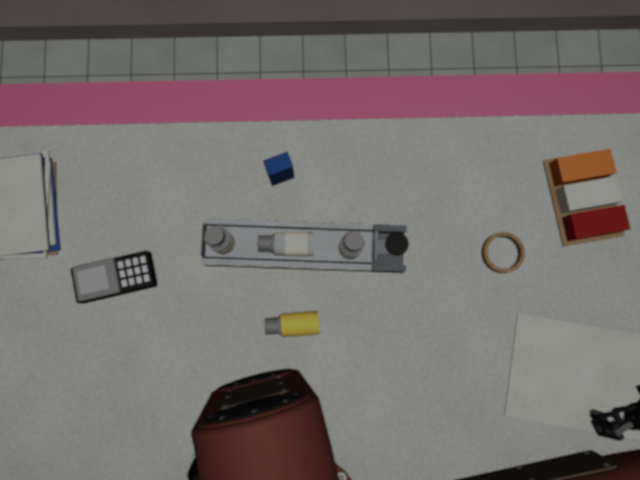

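View pics/scene1.png

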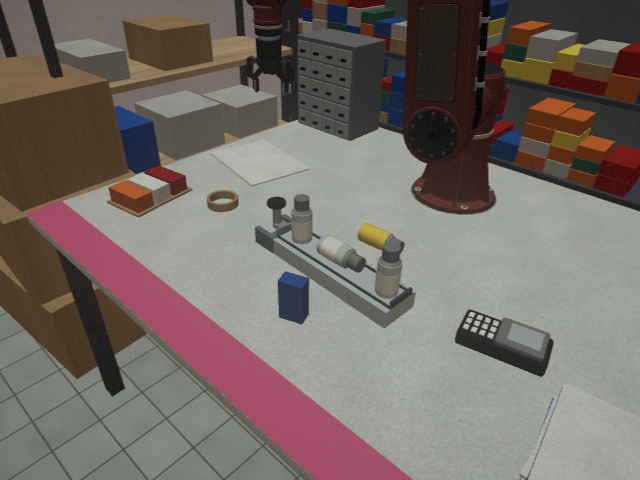

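The top view shows the lane at pixels (203–406, 218–272). The fallen tin is in the middle at (285,243), cap to the left (+y). The standing tins' caps are at (217,236) and (352,241), and the pad is at (397,243). The yellow decoy lies at (293,324). The scene view agrees.

Run:
```python
import cv2
a=cv2.imread("pics/top1.png")[205:285,195:415]; b=cv2.imread("pics/scene1.png")[180:330,240:420]
cv2.imwrite("pics/c1.png",cv2.resize(a,None,fx=3.6,fy=3.6,interpolation=2))
cv2.imwrite("pics/c2.png",cv2.resize(b,None,fx=4,fy=4,interpolation=2))
```

```text
(no output)
```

View pics/c1.png

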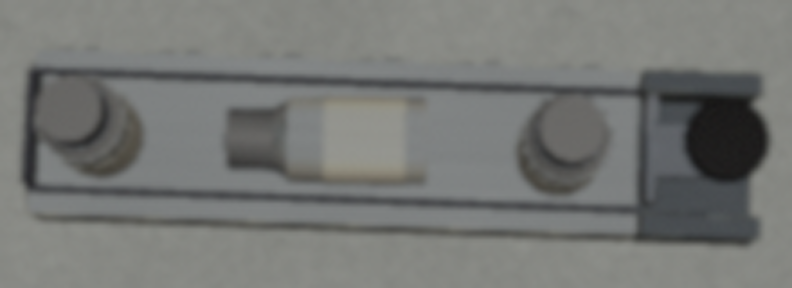

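View pics/c2.png

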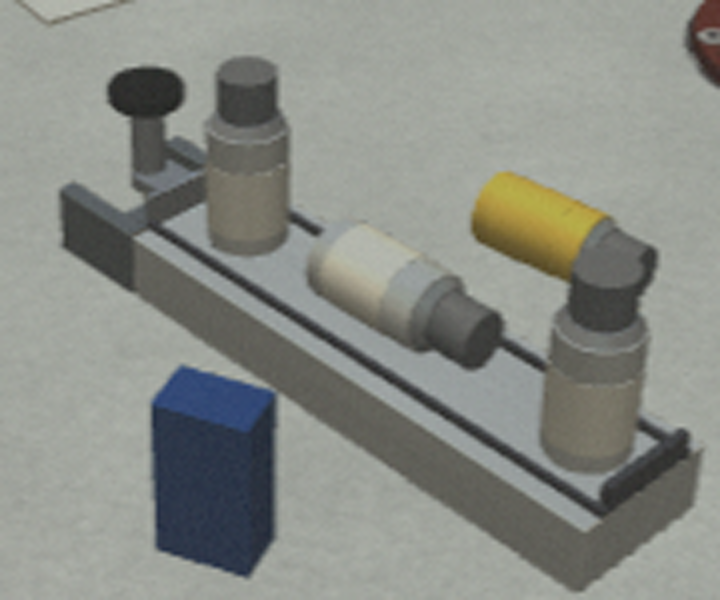

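```bash
cat > h.py <<'E'
import numpy as np
def ray(cal,u,v):
    f=240/np.tan(np.radians(cal["fovy"])/2);T=cal["camera_from_world"];R=T[:3,:3]
    o=-R.T@T[:3,3];d=R.T@np.array([(u-cal["cx"])/f,(v-cal["cy"])/f,1]);return o,d/np.linalg.norm(d)
def tri(rays):
    A=0;b=0
    for o,d in rays:
        P=np.eye(3)-np.outer(d,d);A=A+P;b=b+P@o
    p=np.linalg.solve(A,b);return p,[np.linalg.norm((np.eye(3)-np.outer(d,d))@(p-o)) for o,d in rays]
def atz(r,z): o,d=r;return o+d*(z-o[2])/d[2]
def proj(cal,p):
    f=240/np.tan(np.radians(cal["fovy"])/2);T=cal["camera_from_world"];c=T[:3,:3]@p+T[:3,3]
    return np.array([f*c[0]/c[2]+cal["cx"],f*c[1]/c[2]+cal["cy"]])
E
python3 - <<'E'
from station import *
from h import *
np.set_printoptions(precision=1,suppress=True)
t,s=get_calibration("top"),get_calibration("scene")
T=lambda u,v:ray(t,(u+.5)/3.6-.5+195,(v+.5)/3.6-.5+205)
S=lambda u,v:ray(s,(u+.5)/4-.5+240,(v+.5)/4-.5+180)
for n,a,b in[("pad",(727,138),(146,91)),("capR",(573,127),(247,72)),("capL",(68,108),(607,262)),("capEnd",(227,138),(483,336))]:
    print(n,*tri([T(*a),S(*b)]))
for n,a,z in[("lipTL",(36,72),50),("lipTR",(640,93),50),("lipBL",(36,188),50),("lipBR",(640,209),50),("tincap",(227,138),70),("tinfoot",(425,140),70),("pad",(727,138),115),("capR",(573,127),160),("capL",(68,108),160)]:print(n,atz(T(*a),z))
E
```

```text
pad [ 552.6 -201.2  106. ] [np.float64(0.23855836884571519), np.float64(0.23855836884575285)]
capR [ 554.3 -110.9  155.4] [np.float64(0.2512771081178767), np.float64(0.2512771081177953)]
capL [570.8 158.3 159. ] [np.float64(0.5108887252842579), np.float64(0.5108887252842043)]
capEnd [564.8  82.   69.6] [np.float64(0.7907087172171726), np.float64(0.7907087172170498)]
lipTL [608.9 196.8  50. ]
lipTR [ 588.  -159.8   50. ]
lipBL [540.  196.7  50. ]
lipBR [ 519.1 -157.3   50. ]
tincap [564.3  82.6  70. ]
tinfoot [560.4 -31.9  70. ]
pad [ 551.7 -200.   115. ]
capR [ 553.8 -110.7  160. ]
capL [570.4 158.6 160. ]
```

The measured points are consistent. The pad is near z 115, the caps near z 160, and the fallen tin is 114.5 mm long with its axis near z 70. The lane is yawed about −0.06 rad. Next I plan the move to a hover over the fallen tin's cap.

```bash
cat >> h.py <<'E'
from scipy.spatial.transform import Rotation as Ro
YAW=-0.0596
def tool(tilt,yaw=YAW):
    # tilt deg: + = gripper body leans to lane -y (tool z towards +y)
    L=Ro.from_euler('z',yaw).as_matrix()
    R0=L@np.array([[0,1,0],[1,0,0],[0,0,-1.]])
    return Ro.from_matrix(R0)*Ro.from_rotvec([0,np.radians(tilt),0])
def plan(st,p,R,n):
    q=st["orientation"];r=Ro.from_quat(np.r_[q[1:],q[0]]);x=np.array(st["tool_pos"]);p=np.array(p,float)
    d=(r.inv()*R).as_rotvec()/n/(np.pi/3);s=(p-x)/n
    for i in range(n):
        print(np.round(np.r_[d,r.inv().apply(s)/500],3).tolist()); r=r*Ro.from_rotvec(d*np.pi/3)
E
python3 - <<'E'
import station
from station import *
from h import *
print([(k,v) for k,v in vars(station).items() if isinstance(v,(int,float))])
print(tips_ahead if 'tips_ahead' in dir() else [k for k in get_state()])
plan(get_state(),[563,66,250],tool(-15),15)
E
```

```text
[('tips_ahead', 14.0)]
14.0
[-0.009, -0.015, -0.068, 0.072, -0.056, -0.001]
[-0.009, -0.015, -0.068, 0.076, -0.051, -0.002]
[-0.009, -0.015, -0.068, 0.079, -0.046, -0.004]
[-0.009, -0.015, -0.068, 0.082, -0.04, -0.006]
[-0.009, -0.015, -0.068, 0.085, -0.034, -0.007]
[-0.009, -0.015, -0.068, 0.087, -0.028, -0.009]
[-0.009, -0.015, -0.068, 0.088, -0.021, -0.011]
[-0.009, -0.015, -0.068, 0.089, -0.015, -0.012]
[-0.009, -0.015, -0.068, 0.09, -0.008, -0.014]
[-0.009, -0.015, -0.068, 0.09, -0.002, -0.015]
[-0.009, -0.015, -0.068, 0.09, 0.005, -0.017]
[-0.009, -0.015, -0.068, 0.089, 0.011, -0.018]
[-0.009, -0.015, -0.068, 0.087, 0.018, -0.019]
[-0.009, -0.015, -0.068, 0.086, 0.024, -0.02]
[-0.009, -0.015, -0.068, 0.083, 0.03, -0.021]
```

Emit:
arm_command --pt "-0.009 -0.015 -0.068 0.072 -0.056 -0.001 1" --pt "-0.009 -0.015 -0.068 0.076 -0.051 -0.002 1" --pt "-0.009 -0.015 -0.068 0.079 -0.046 -0.004 1" --pt "-0.009 -0.015 -0.068 0.082 -0.04 -0.006 1" --pt "-0.009 -0.015 -0.068 0.085 -0.034 -0.007 1" --grip_force 30

```text
time: 0.72
tool_pos: [356.5, -339.2, 246.7]
orientation: [0.031, 0.922, 0.385, -0.033]
wrist_force: [0.6, -0.8, -0.2]
grip_width: 85.2
gripper_force: 0.0
```

Emit:
arm_command --pt "-0.009 -0.015 -0.068 0.087 -0.028 -0.009 1" --pt "-0.009 -0.015 -0.068 0.088 -0.021 -0.011 1" --pt "-0.009 -0.015 -0.068 0.089 -0.015 -0.012 1" --pt "-0.009 -0.015 -0.068 0.09 -0.008 -0.014 1" --pt "-0.009 -0.015 -0.068 0.09 -0.002 -0.015 1"

```text
time: 1.35
tool_pos: [460.3, -135.8, 248.7]
orientation: [0.062, 0.836, 0.542, -0.065]
wrist_force: [-0.1, -0.6, 0.9]
grip_width: 85.7
gripper_force: 0.0
```

Emit:
arm_command --pt "-0.009 -0.015 -0.068 0.09 0.005 -0.017 1" --pt "-0.009 -0.015 -0.068 0.089 0.011 -0.018 1" --pt "-0.009 -0.015 -0.068 0.087 0.018 -0.019 1" --pt "-0.009 -0.015 -0.068 0.086 0.024 -0.02 1" --pt "-0.009 -0.015 -0.068 0.083 0.03 -0.021 1"

```text
time: 1.98
tool_pos: [564.1, 67.4, 250.2]
orientation: [0.09, 0.722, 0.68, -0.095]
wrist_force: [1.0, -0.3, 0.6]
grip_width: 85.3
gripper_force: 0.0
```

Run:
```python
from station import *
from h import *
import cv2
s=get_state();c=get_calibration("wrist");cv2.imwrite("pics/w1.png",grab_frame("wrist")[:,:,::-1])
np.set_printoptions(precision=3,suppress=True)
print(s["time"],s["tool_pos"],s["joints"]);print(c);np.save("w1.npy",c,allow_pickle=True)
plan(s,[563,66,250],tool(-15),3)
```

```text
1.975 [564.052  67.414 250.211] [ 0.022  0.069  0.052  1.575 -0.262  1.656]
{'fovy': 70.13074378662336, 'cx': 321.35769965451567, 'cy': 242.7867336470862, 'camera_from_world': array([[   0.998,   -0.059,   -0.   , -558.892],
       [  -0.05 ,   -0.86 ,    0.508,   -9.897],
       [  -0.03 ,   -0.507,   -0.862,  407.879],
       [   0.   ,    0.   ,    0.   ,    1.   ]])}
[0.0, 0.0, -0.0, -0.001, -0.001, 0.0]
[0.0, 0.0, -0.0, -0.001, -0.001, 0.0]
[0.0, 0.0, -0.0, -0.001, -0.001, 0.0]
```

View pics/w1.png

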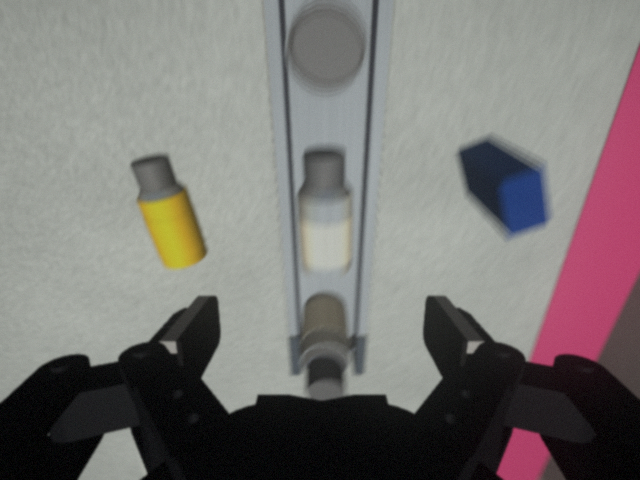

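The wrist view shows the fallen tin's cap at (323,150–192) and its body down to (327,270), aligned with the lane, with the standing tin's cap at (326,47). I'll check my tin model against this view.

Run:
```python
from station import *
from h import *
np.set_printoptions(precision=1,suppress=True)
w=get_calibration("wrist");t=get_calibration("top")
rt=lambda u,v:ray(t,(u+.5)/3.6-.5+195,(v+.5)/3.6-.5+205)
print("capend top edge",atz(ray(w,323,150),88),"capbase top",atz(ray(w,323,191),88),"foot top",atz(ray(w,327,270),95))
print("tri cap base", tri([ray(w,323,191),rt(283,137)]), "tri foot",tri([ray(w,327,270),rt(425,140)]))
print("sides z70", atz(ray(w,300,230),70),atz(ray(w,352,230),70),"capsides",atz(ray(w,304,175),70),atz(ray(w,344,175),70))
print("capL top",atz(ray(w,326,47),160))
plan(get_state(),[565,68,120],tool(-10),3)
```

```text
capend top edge [567.4  96.5  88. ] capbase top [565.7  62.4  88. ] foot top [565.6 -12.9  95. ]
tri cap base (array([565.3,  51. ,  59.6]), [np.float64(0.12133336087128266), np.float64(0.12133336087118315)]) tri foot (array([563. , -32.4,  66.2]), [np.float64(2.165826938031216), np.float64(2.1658269380309694)])
sides z70 [541.7  17.   70. ] [590.9  14.5  70. ] capsides [549.7  70.8  70. ] [584.3  69.   70. ]
capL top [572.2 167.1 160. ]
[0.0, 0.028, 0.002, 0.02, 0.0, 0.084]
[0.0, 0.028, 0.002, 0.018, 0.0, 0.084]
[0.0, 0.028, 0.002, 0.015, 0.0, 0.085]
```

Run:
```python
from station import *
from h import *
import cv2
np.set_printoptions(precision=2,suppress=True)
s=get_state();c0=np.load("w1.npy",allow_pickle=True).item();c=get_calibration("wrist")
print(s["tool_pos"],s["orientation"],np.abs(c["camera_from_world"]-c0["camera_from_world"]).max())
f=grab_frame("wrist")[:,:,::-1];cv2.imwrite("pics/w2.png",f)
g=lambda i:np.float32(cv2.cvtColor(i,6))[:290]
print(cv2.phaseCorrelate(g(cv2.imread("pics/w1.png")),g(f)))
for n,p in [("capL",[570.5,158.5,160]),("capR",[554,-110.8,160]),("tincapend",[564.5,82.5,88]),("tinfoot",[560.5,-32,95]),("pad",[552,-200,115]),("laneTL",[608.9,196.8,50])]:print(n,proj(c,np.array(p)))
```

```text
[565.17  71.48 249.07] [ 0.09  0.72  0.68 -0.09] 1.4036528328894722
((2.7751509865350954, 0.2544845173746353), -0.046313514530658725)
capL [323.38  66.59]
capR [319.98 400.18]
tincapend [320.24 167.59]
tinfoot [322.55 286.66]
pad [322.65 413.58]
laneTL [372.89  -5.05]
```

Run:
```python
import cv2
a=cv2.imread("pics/w2.png")[0:400,240:420]
cv2.imwrite("pics/w2c.png",cv2.resize(a,None,fx=1.5,fy=1.5,interpolation=2))
```

```text
(no output)
```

View pics/w2c.png

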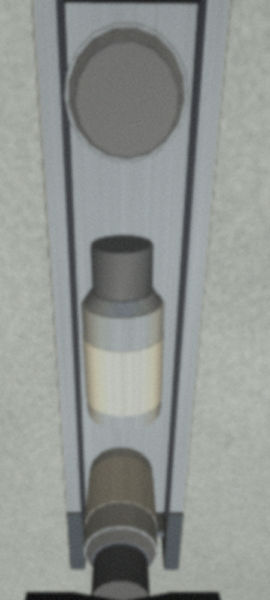

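The settled view matches the model: standing cap seen at (324,65) against (323,67) predicted, fallen cap end at row 167 against 168. Now down to the cap.

Run:
```python
from station import *
from h import *
s=get_state();print(s["tool_pos"])
plan(s,[565,67.5,75],tool(-10),5)
```

```text
[564.30436423  69.39812949 249.17543001]
[-0.0, 0.017, 0.001, 0.017, 0.0, 0.067]
[-0.0, 0.017, 0.001, 0.016, 0.0, 0.068]
[-0.0, 0.017, 0.001, 0.015, 0.0, 0.068]
[-0.0, 0.017, 0.001, 0.014, 0.0, 0.068]
[-0.0, 0.017, 0.001, 0.013, 0.0, 0.069]
```

Emit:
arm_command --pt "0 0.017 0.001 0.017 0 0.067 1" --pt "0 0.017 0.001 0.016 0 0.068 1" --pt "0 0.017 0.001 0.015 0 0.068 1" --pt "0 0.017 0.001 0.014 0 0.069 1" --pt "0 0.017 0 0.013 0 0.066 1"

```text
time: 2.7
tool_pos: [563.2, 63.9, 76.1]
orientation: [0.059, 0.728, 0.68, -0.062]
wrist_force: [-0.1, 0.0, 0.2]
grip_width: 85.6
gripper_force: 0.0
```

Emit:
arm_command --pt "0 0 0 0 0 0 1" --pt "0 0 0 0 0 0 1"

```text
time: 2.95
tool_pos: [564.3, 64.2, 78.9]
orientation: [0.06, 0.728, 0.68, -0.062]
wrist_force: [-0.1, -1.3, 0.6]
grip_width: 85.4
gripper_force: 0.0
```

Run:
```python
from station import *
from h import *
s=get_state();print(s["tool_pos"],s["wrist_force"],s["dq"].round(3))
plan(s,[565,67.5,70],tool(-10),1)
```

```text
[564.29376113  64.15754171  78.85701   ] [-0.08136683 -1.29073662  0.61101836] [ 0.004 -0.008  0.021 -0.003  0.001 -0.   ]
[0.002, -0.001, -0.007, 0.01, 0.001, 0.016]
```

Emit:
arm_command --pt "0 0 -0.006 0.01 0.001 0.016 1" --pt "0 0 0 0 0 0 -1" --pt "0 0 0 0 0 0 -1" --pt "0 0 0 0 0 0 -1" --pt "0 0 0 0 0 0 -1" --grip_force 25

```text
time: 3.58
tool_pos: [564.7, 68.0, 69.1]
orientation: [0.06, 0.725, 0.683, -0.063]
wrist_force: [-0.4, 0.9, 2.5]
grip_width: 35.4
gripper_force: 27.1
```

Emit:
arm_command --pt "0 0 0 0 0 0 -1" --pt "0 0 0 0 0 0 -1"

```text
time: 3.82
tool_pos: [564.7, 68.0, 69.0]
orientation: [0.06, 0.725, 0.683, -0.062]
wrist_force: [-0.4, 1.9, 3.5]
grip_width: 34.9
gripper_force: 27.2
```

Emit:
arm_command --pt "0 0 0 -0.005 0 -0.03 -1" --pt "0 0 0 -0.0105 0 -0.059 -1" --pt "0 0 0 -0.0105 0 -0.059 -1" --pt "0 0 0 -0.0105 0 -0.059 -1" --pt "0 0 0 -0.005 0 -0.03 -1"

```text
time: 4.45
tool_pos: [565.1, 67.9, 191.4]
orientation: [0.06, 0.725, 0.683, -0.062]
wrist_force: [0.1, 0.2, -2.3]
grip_width: 35.0
gripper_force: 27.0
```

Emit:
arm_command --pt "0 0 0 0 0 0 -1" --pt "0 0 0 0 0 0 -1"

```text
time: 4.7
tool_pos: [563.9, 68.0, 187.7]
orientation: [0.059, 0.725, 0.683, -0.063]
wrist_force: [0.1, -0.9, -1.4]
grip_width: 35.1
gripper_force: 27.0
```

Run:
```python
from station import *
from h import *
import cv2
s=get_state();print(s["tool_pos"],s["wrist_force"],s["moment"],s["grip_width"])
f=grab_frame("scene")[:,:,::-1][150:330,230:430];w=grab_frame("wrist")[:,:,::-1]
a=cv2.resize(f,None,fx=2,fy=2);b=cv2.resize(w,(400,300))
cv2.imwrite("pics/s2.png",np.hstack([a,np.vstack([b,np.zeros((60,400,3),np.uint8)])]))
```

```text
[563.91347024  67.97415306 187.68880946] [ 0.0803545  -0.94434777 -1.39233066] [ 0.27483325 -0.01873993  0.07123842] 35.11881909675064
```

View pics/s2.png

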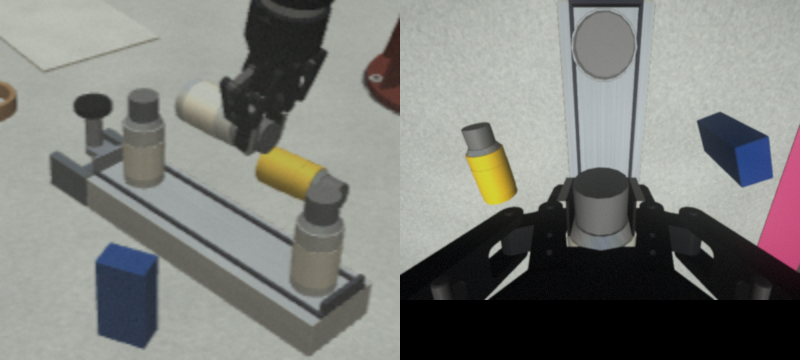

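The tin is held horizontal with no sag. To gain tilt room at the +y tin, I'll lay it down 40 mm towards −y, re-grip at a 20° tilt, then right it.

Run:
```python
from station import *
from h import *
s=get_state();print(s["tool_pos"])
plan(s,[562.7,28,69.5],tool(-10),4)
```

```text
[563.79417883  67.96643106 187.53714177]
[-0.0, -0.0, -0.0, -0.01, 0.001, 0.062]
[-0.0, -0.0, -0.0, -0.01, 0.001, 0.062]
[-0.0, -0.0, -0.0, -0.009, 0.001, 0.062]
[-0.0, -0.0, -0.0, -0.009, 0.001, 0.062]
```

Emit:
arm_command --pt "0 0 0 -0.01 0.001 0.062 -1" --pt "0 0 0 -0.01 0.001 0.062 -1" --pt "0 0 0 -0.009 0 0.062 -1" --pt "0 0 0 -0.006 0 0.04 -1" --pt "0 0 0 -0.003 0 0.018 -1"

```text
time: 5.42
tool_pos: [562.4, 28.1, 70.7]
orientation: [0.059, 0.725, 0.683, -0.063]
wrist_force: [0.7, -0.3, -1.1]
grip_width: 35.3
gripper_force: 26.9
```

Emit:
arm_command --pt "0 0 0 0 0 0 -1" --pt "0 0 0 0 0 0 -1"

```text
time: 5.68
tool_pos: [563.9, 28.4, 73.3]
orientation: [0.06, 0.725, 0.683, -0.062]
wrist_force: [-0.4, 0.7, -0.4]
grip_width: 35.4
gripper_force: 26.9
```

Emit:
arm_command --pt "0 0 0 -0.001 0 0.007 -1" --pt "0 0 0 0 0 0 0.2" --pt "0 0 0 0 0 0 0.2" --pt "0 -0.084 0 0 0 0 0.2" --pt "0 -0.083 0 0 0 0 0.2"

```text
time: 6.3
tool_pos: [563.5, 26.8, 69.4]
orientation: [0.12, 0.717, 0.675, -0.126]
wrist_force: [-0.7, -0.4, -0.4]
grip_width: 51.4
gripper_force: 0.0
```

Emit:
arm_command --pt "0 0 0 0 0 0 0.2"

```text
time: 6.42
tool_pos: [562.9, 28.2, 68.3]
orientation: [0.118, 0.716, 0.676, -0.126]
wrist_force: [0.4, 0.1, -0.6]
grip_width: 51.1
gripper_force: 0.0
```

Run:
```python
from station import *
from h import *
import cv2
s=get_state();print(s["tool_pos"],s["wrist_force"],s["moment"],s["grip_width"])
f=grab_frame("scene")[:,:,::-1][150:330,230:430];w=grab_frame("wrist")[:,:,::-1]
a=cv2.resize(f,None,fx=2,fy=2);b=cv2.resize(w,(400,300))
cv2.imwrite("pics/s3.png",np.hstack([a,np.vstack([b,np.zeros((60,400,3),np.uint8)])]))
plan(s,[563,27,69],tool(-20),1)
```

```text
[562.89301587  28.18838783  68.33266636] [ 0.39886214  0.11683724 -0.60841734] [ 0.3416493  -0.02591945 -0.05607282] 51.067434223022325
[0.0, -0.002, 0.001, -0.003, 0.0, -0.0]
```

View pics/s3.png

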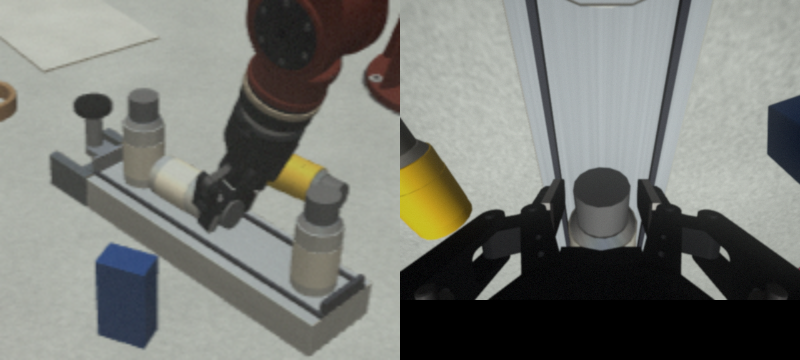

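Emit:
arm_command --pt "0 0 0 -0.002 0 0 -1" --pt "0 0 0 0 0 0 -1" --pt "0 0 0 0 0 0 -1" --pt "0 0 0 -0.013 0 -0.036 -1" --pt "0 0 0 -0.026 0 -0.072 -1" --grip_force 40

```text
time: 7.15
tool_pos: [561.7, 26.3, 126.4]
orientation: [0.118, 0.717, 0.675, -0.127]
wrist_force: [-0.2, 0.2, -0.4]
grip_width: 35.0
gripper_force: 39.9
```

Emit:
arm_command --pt "0 0 0 -0.034 0 -0.094 -1" --pt "0 0 0 -0.034 0 -0.094 -1" --pt "0 0 0 -0.02 0 -0.055 -1" --pt "0 0 0 0 0 0 -1"

```text
time: 7.65
tool_pos: [564.1, 26.4, 259.5]
orientation: [0.121, 0.717, 0.675, -0.124]
wrist_force: [0.8, 0.7, -1.9]
grip_width: 34.9
gripper_force: 40.0
```

Run:
```python
from station import *
from h import *
s=get_state();print(s["tool_pos"],s["grip_width"],s["joints"].round(2))
plan(s,[566,85,260],tool(70),12)
```

```text
[564.06885432  26.37117689 259.54796582] 34.92352040432948 [-0.01  0.05  0.04  1.57 -0.35  1.63]
[0.001, 0.125, 0.0, 0.009, -0.0, -0.003]
[0.001, 0.125, 0.0, 0.01, -0.0, -0.002]
[0.001, 0.125, 0.0, 0.01, -0.0, -0.001]
[0.001, 0.125, 0.0, 0.01, -0.0, 0.0]
[0.001, 0.125, 0.0, 0.01, -0.0, 0.002]
[0.001, 0.125, 0.0, 0.009, -0.0, 0.003]
[0.001, 0.125, 0.0, 0.009, -0.0, 0.004]
[0.001, 0.125, 0.0, 0.008, -0.0, 0.005]
[0.001, 0.125, 0.0, 0.008, -0.0, 0.006]
[0.001, 0.125, 0.0, 0.007, -0.0, 0.007]
[0.001, 0.125, 0.0, 0.006, -0.0, 0.008]
[0.001, 0.125, 0.0, 0.005, -0.0, 0.009]
```

Emit:
arm_command --pt "0 0.125 0 0.009 0 -0.003 -1" --pt "0 0.125 0 0.01 0 -0.002 -1" --pt "0 0.125 0 0.01 0 -0.001 -1" --pt "0 0.125 0 0.01 0 0 -1" --pt "0 0.125 0 0.01 0 0.002 -1"

```text
time: 8.28
tool_pos: [564.1, 51.5, 255.3]
orientation: [-0.106, 0.719, 0.677, 0.113]
wrist_force: [0.7, -0.5, -0.3]
grip_width: 34.9
gripper_force: 40.0
```

Emit:
arm_command --pt "0 0.125 0 0.009 0 0.003 -1" --pt "0 0.125 0 0.009 0 0.004 -1" --pt "0 0.125 0 0.008 0 0.005 -1" --pt "0 0.125 0 0.008 0 0.006 -1" --pt "0 0.125 0 0.007 0 0.007 -1"

```text
time: 8.9
tool_pos: [565.7, 75.5, 255.9]
orientation: [-0.318, 0.645, 0.607, 0.338]
wrist_force: [-1.0, -0.6, -2.6]
grip_width: 34.8
gripper_force: 40.0
```

Emit:
arm_command --pt "0 0.125 0 0.006 0 0.008 -1" --pt "0 0.125 0 0.005 0 0.009 -1" --pt "0 0 0 0 0 0 -1" --pt "0 0 0 0 0 0 -1"

```text
time: 9.4
tool_pos: [566.1, 85.9, 257.4]
orientation: [-0.394, 0.597, 0.561, 0.417]
wrist_force: [0.1, 0.9, -0.5]
grip_width: 35.1
gripper_force: 40.5
```

Run:
```python
from station import *
from h import *
import cv2
s=get_state();print(s["tool_pos"],s["grip_width"],s["joints"].round(2))
q=s["orientation"];print((tool(0).inv()*Ro.from_quat(np.r_[q[1:],q[0]])).as_rotvec(degrees=True).round(1))
f=grab_frame("scene")[:,:,::-1][90:330,210:430];t=grab_frame("top")[:,:,::-1][190:290,190:430]
a=cv2.resize(f,None,fx=2,fy=2);b=cv2.resize(t,(360,150))
z=np.zeros((480,360,3),np.uint8);z[:150]=b
cv2.imwrite("pics/s4.png",np.hstack([a,z]))
```

```text
[566.05190524  85.94723588 257.35724355] 35.05591888230999 [-0.55  0.45  0.08  2.11  0.98  0.57]
[ 0.1 70.   0.1]
```

View pics/s4.png

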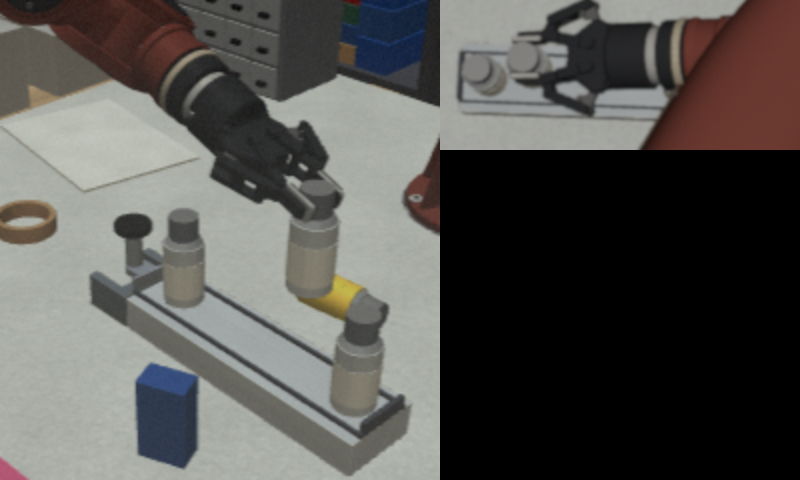

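The tin hangs upright in the scene view (320,245), well aligned, and the gripper clears the −y tin. Next it goes down to just above the lane floor.

Run:
```python
from station import *
from h import *
s=get_state();print(s["tool_pos"])
plan(s,[567,84,150],tool(70),6)
```

```text
[566.35886566  85.99518262 258.30021933]
[0.0, 0.0, 0.0, -0.034, 0.0, 0.012]
[0.0, 0.0, 0.0, -0.034, 0.0, 0.012]
[0.0, 0.0, 0.0, -0.034, 0.0, 0.012]
[0.0, 0.0, 0.0, -0.034, 0.0, 0.012]
[0.0, 0.0, 0.0, -0.034, 0.0, 0.012]
[0.0, 0.0, 0.0, -0.034, 0.0, 0.012]
```

Emit:
arm_command --pt "0 0 0 -0.034 0 0.012 -1" --pt "0 0 0 -0.034 0 0.012 -1" --pt "0 0 0 -0.034 0 0.012 -1" --pt "0 0 0 0 0 0 -1"

```text
time: 10.0
tool_pos: [565.8, 85.5, 200.7]
orientation: [-0.395, 0.596, 0.561, 0.418]
wrist_force: [0.1, 0.7, -0.6]
grip_width: 35.0
gripper_force: 40.5
```

Run:
```python
from station import *
from h import *
s=get_state();print(s["tool_pos"],s["joints"].round(3),s["wrist_force"])
q=s["orientation"];print((tool(0).inv()*Ro.from_quat(np.r_[q[1:],q[0]])).as_rotvec(degrees=True).round(1))
plan(s,[567,84,150],tool(70),4)
```

```text
[565.84122998  85.54554175 200.6908825 ] [-0.552  0.508  0.04   2.021  0.977  0.567] [ 0.06812696  0.73154896 -0.56048578]
[ 0.1 70.2  0.1]
[-0.0, -0.001, -0.001, -0.024, 0.001, 0.008]
[-0.0, -0.001, -0.001, -0.024, 0.001, 0.008]
[-0.0, -0.001, -0.001, -0.024, 0.001, 0.008]
[-0.0, -0.001, -0.001, -0.024, 0.001, 0.008]
```

q4 is moving away from its limit, so I continue down.

Emit:
arm_command --pt "0 0 0 -0.024 0.001 0.008 -1" --pt "0 0 0 -0.024 0.001 0.008 -1" --pt "0 0 0 -0.024 0.001 0.008 -1" --pt "0 0 0 -0.02 0.001 0.007 -1" --pt "0 0 0 0 0 0 -1"

```text
time: 10.62
tool_pos: [568.2, 84.1, 153.1]
orientation: [-0.394, 0.596, 0.561, 0.418]
wrist_force: [-0.4, 1.0, -1.4]
grip_width: 35.2
gripper_force: 40.5
```

Emit:
arm_command --pt "0 0 0 -0.003 0 0.001 -1" --pt "0 0 0 -0.003 0 0.001 -1" --pt "0 0 0 0 0 0 -1"

```text
time: 11.0
tool_pos: [568.5, 83.9, 150.9]
orientation: [-0.393, 0.596, 0.561, 0.418]
wrist_force: [0.1, 0.2, -1.4]
grip_width: 35.1
gripper_force: 40.5
```

Emit:
arm_command --pt "0 0 0 -0.003 0 0.001 -1" --pt "0 0 0 -0.003 0 0.001 -1" --pt "0 0 0 0 0 0 -1"

```text
time: 11.38
tool_pos: [568.4, 83.8, 147.5]
orientation: [-0.393, 0.596, 0.561, 0.418]
wrist_force: [-0.0, 0.3, -1.5]
grip_width: 35.3
gripper_force: 40.5
```

Emit:
arm_command --pt "0 0 0 -0.003 0 0.001 -1" --pt "0 0 0 0 0 0 -1"

```text
time: 11.62
tool_pos: [568.4, 83.8, 145.9]
orientation: [-0.393, 0.596, 0.561, 0.418]
wrist_force: [0.9, 0.2, -1.2]
grip_width: 34.5
gripper_force: 40.5
```

Emit:
arm_command --pt "0 0 0 -0.002 0 0.001 -1" --pt "0 0 0 0 0 0 -1"

```text
time: 11.88
tool_pos: [568.6, 83.8, 145.2]
orientation: [-0.393, 0.596, 0.561, 0.418]
wrist_force: [-0.0, 0.2, 2.8]
grip_width: 34.8
gripper_force: 40.7
```

Emit:
arm_command --pt "0 0 0 0 0 0 -0.1" --pt "0 0 0 0 0 0 0.0" --pt "0 0 0 0 0 0 0.3" --pt "0 0 0 0 0 0 1" --pt "0 0 0 0 0 0 1"

```text
time: 12.5
tool_pos: [568.5, 83.9, 144.9]
orientation: [-0.393, 0.596, 0.561, 0.418]
wrist_force: [-0.3, -0.2, -0.1]
grip_width: 85.3
gripper_force: 0.0
```

Emit:
arm_command --pt "0 0 0 0 0 0 1" --pt "0 0 0 0 0 -0.02 1" --pt "0 0 0 0 0 -0.04 1" --pt "0 0 0 0 0 -0.05 1" --pt "0 0 0 0 0 -0.03 1"

```text
time: 13.12
tool_pos: [564.6, 16.6, 169.3]
orientation: [-0.393, 0.596, 0.561, 0.418]
wrist_force: [-0.2, 0.7, 0.1]
grip_width: 85.6
gripper_force: 0.0
```

Run:
```python
from station import *
from h import *
import cv2
s=get_state();print(s["tool_pos"],s["grip_width"],s["joints"].round(2),s["wrist_force"])
f=grab_frame("scene")[:,:,::-1][90:330,210:430];t=grab_frame("top")[:,:,::-1][190:290,190:430]
a=cv2.resize(f,None,fx=2,fy=2);b=cv2.resize(t,(360,150));w=cv2.resize(grab_frame("wrist")[:,:,::-1],(360,270))
z=np.zeros((480,360,3),np.uint8);z[:150]=b;z[200:470]=w
cv2.imwrite("pics/s5.png",np.hstack([a,z]))
```

```text
[564.62588086  16.64890947 169.31898008] 85.64969507711068 [-0.65  0.64  0.14  2.07  0.9   0.47] [-0.23542517  0.6654412   0.07930825]
```

View pics/s5.png

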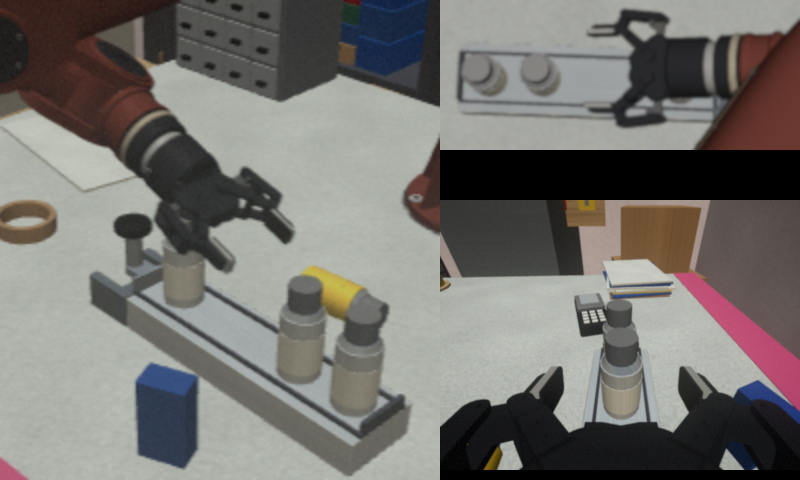

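All three tins stand upright: scene (185,250), (303,330), (358,365). The righted one is clear of the fingers. Now I back up, turn the tool down and go to the pad.

Run:
```python
from station import *
from h import *
s=get_state()
plan(s,[560,0,270],tool(0),9)
```

```text
[0.0, -0.13, -0.0, 0.02, -0.001, -0.011]
[0.0, -0.13, -0.0, 0.018, -0.001, -0.014]
[0.0, -0.13, -0.0, 0.016, -0.001, -0.016]
[0.0, -0.13, -0.0, 0.014, -0.001, -0.018]
[0.0, -0.13, -0.0, 0.011, -0.001, -0.02]
[0.0, -0.13, -0.0, 0.008, -0.001, -0.021]
[0.0, -0.13, -0.0, 0.005, -0.001, -0.022]
[0.0, -0.13, -0.0, 0.002, -0.001, -0.023]
[0.0, -0.13, -0.0, -0.001, -0.001, -0.023]
```

Emit:
arm_command --pt "0 -0.13 0 0.02 -0.001 -0.011 1" --pt "0 -0.13 0 0.018 -0.001 -0.014 1" --pt "0 -0.13 0 0.016 -0.001 -0.016 1" --pt "0 -0.13 0 0.014 -0.001 -0.018 1" --pt "0 -0.13 0 0.011 -0.001 -0.02 1"

```text
time: 13.9
tool_pos: [561.4, 9.6, 225.6]
orientation: [-0.182, 0.702, 0.661, 0.194]
wrist_force: [-0.4, -0.0, -0.2]
grip_width: 85.6
gripper_force: 0.0
```

Emit:
arm_command --pt "0 -0.13 0 0.008 -0.001 -0.021 1" --pt "0 -0.13 0 0.005 -0.001 -0.022 1" --pt "0 -0.13 0 0.002 -0.001 -0.023 -1" --pt "0 -0.13 0 -0.001 -0.001 -0.023 -1" --pt "0 0 0 0 0 0 -1"

```text
time: 14.52
tool_pos: [559.1, 3.4, 270.8]
orientation: [0.002, 0.727, 0.687, 0.0]
wrist_force: [-0.4, -0.6, -0.1]
grip_width: 32.2
gripper_force: 0.0
```

Run:
```python
from station import *
from h import *
s=get_state();print(s["tool_pos"],s["joints"].round(2),s["wrist_force"])
plan(s,[552,-202,250],tool(0),5)
```

```text
[559.07236213   3.36665678 270.82912832] [-0.23 -0.02  0.02  1.6  -0.    1.4 ] [-0.43577614 -0.58868678 -0.14960619]
[0.001, 0.0, 0.001, -0.082, 0.002, 0.009]
[0.001, 0.0, 0.001, -0.082, 0.002, 0.008]
[0.001, 0.0, 0.001, -0.082, 0.002, 0.008]
[0.001, 0.0, 0.001, -0.082, 0.002, 0.008]
[0.001, 0.0, 0.001, -0.082, 0.002, 0.008]
```

Emit:
arm_command --pt "0 0 0 -0.082 0.002 0.008 -1" --pt "0 0 0 -0.082 0.002 0.008 -1" --pt "0 0 0 -0.082 0.002 0.008 -1" --pt "0 0 0 -0.082 0.002 0.008 -1" --pt "0 0 0 -0.08 0.002 0.008 -1"

```text
time: 15.15
tool_pos: [551.0, -204.2, 248.7]
orientation: [-0.0, 0.728, 0.685, 0.001]
wrist_force: [-0.0, -0.0, 0.0]
grip_width: -0.3
gripper_force: 0.0
```

Emit:
arm_command --pt "0 0 0 0 0 0.08 -1" --pt "0 0 0 0 0 0.08 -1" --pt "0 0 0 0 0 0.04 -1" --pt "0 0 0 0 0 0 -1" --pt "0 0 0 0 0 0 -1"

```text
time: 15.78
tool_pos: [552.3, -203.5, 151.8]
orientation: [0.002, 0.728, 0.686, -0.0]
wrist_force: [0.1, -0.8, 0.0]
grip_width: -0.0
gripper_force: 0.0
```

Run:
```python
from station import *
from h import *
s=get_state();print(s["tool_pos"],s["joints"].round(2),s["wrist_force"],s["grip_width"])
plan(s,[552,-200,131],tool(0),1)
```

```text
[ 552.30609505 -203.54736288  151.82465545] [-0.57  0.07 -0.11  1.39 -0.    1.06] [ 0.11429682 -0.76144393  0.02724576] -0.01977806796879258
[0.002, 0.003, -0.0, 0.007, -0.001, 0.042]
```

Emit:
arm_command --pt "0 0 0 0.006 0 0.02 -1" --pt "0 0 0 0 0 0.018 -1" --pt "0 0 0 0 0 0 -1" --pt "0 0 0 0 0 0 -1"

```text
time: 16.27
tool_pos: [551.9, -200.3, 131.3]
orientation: [0.001, 0.728, 0.686, -0.001]
wrist_force: [-0.5, 0.4, 0.2]
grip_width: 0.4
gripper_force: 0.0
```

Emit:
arm_command --pt "0 0 0 0 0 0.006 -1" --pt "0 0 0 0 0 0.006 -1" --pt "0 0 0 0 0 0 -1" --pt "0 0 0 0 0 0 -1"

```text
time: 16.77
tool_pos: [552.1, -200.5, 125.7]
orientation: [0.001, 0.728, 0.685, -0.0]
wrist_force: [0.5, 0.2, 3.8]
grip_width: 0.1
gripper_force: 2.1
```

Emit:
arm_command --pt "0 0 0 0 0 0.01 -1" --pt "0 0 0 0 0 0.01 -1" --pt "0 0 0 0 0 0 -1" --pt "0 0 0 0 0 0 -1"

```text
time: 17.27
tool_pos: [552.2, -200.6, 116.0]
orientation: [0.002, 0.728, 0.685, -0.0]
wrist_force: [0.5, 0.4, 7.5]
grip_width: 0.1
gripper_force: 3.7
```

Emit:
arm_command --pt "0 0 0 0 0 0.009 -1" --pt "0 0 0 0 0 0.009 -1" --pt "0 0 0 0 0 0.008 -1" --pt "0 0 0 0 0 0 -1" --pt "0 0 0 0 0 0 -1"

```text
time: 17.9
tool_pos: [552.2, -200.6, 103.6]
orientation: [0.002, 0.728, 0.686, -0.0]
wrist_force: [-3.5, 1.1, 11.3]
grip_width: -0.2
gripper_force: 5.8
```

Emit:
arm_command --pt "0 0 0 0 0 0 -1" --pt "0 0 0 0 0 0 -1" --pt "0 0 0 0 0 0 -1"

```text
time: 18.27
tool_pos: [552.2, -200.6, 103.6]
orientation: [0.002, 0.728, 0.686, -0.0]
wrist_force: [-1.4, 1.4, 11.2]
grip_width: 0.6
gripper_force: 5.8
```

TCP z is 103.6 and the force is 11.3 N, so the pad is about 25 mm down. One numeric check that the tins haven't changed, then I hand in.

Run:
```python
from station import *
import cv2,numpy as np
f=cv2.resize(grab_frame("scene")[:,:,::-1][90:330,210:430],None,fx=2,fy=2);o=cv2.imread("pics/s5.png")[:,:440]
d=np.abs(f.astype(int)-o).mean(2)[270:420,270:390];print(d.mean(),d.max())
s=get_state();print(s["tool_pos"],s["wrist_force"],s["dq"].round(3))
if d.mean()<6: print(finish_job())
```

```text
5.495296296296296 11.666666666666666
[ 552.21157523 -200.57230932  103.57031778] [-2.45914155  1.21305546 12.40037306] [-0.001 -0.001  0.001 -0.001  0.002  0.   ]
the job is handed in; nothing more can be done
None
```

The fallen tin stands upright in the lane and is let go of, the other two tins are still standing, and the job is handed in with the pad held about 25 mm down at about 12 N (no verdict came back).

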